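# Slide a spacer along the gauge rail into the corner and hold it for the reading

### The job

On the black granite bench gauge, use a fingertip to push the solid steel spacer straight across until it lies against the long rail, then slide it along, keeping it against the rail, until it is fully home in the corner against the end stop as well, with the dial gauge's stylus pushed in. Never lift the spacer, and leave the other things where they are. Finish while still holding it there: your fingertip keeps pressing it into the corner against both rail and stop when the program ends, so that the gauge can be read.

Things in the scene. Friction and masses are not known exactly. Their poses are not given: they have to be found in the camera images.
- spacer: the part to gauge: the only solid steel disc on the black base, 44 mm in diameter, 18 mm thick, about 0.21 kg, lying flat with a small centre mark on top, oiled so that it slides easily (friction about 0.2 on base, rail and stop); origin: centre of its underside, at the height of the base's top
- corner (a point): the inner corner of the bench gauge, where the faces of rail and end stop would meet, on the base's top (25 mm above the bench). z up; x points straight at and through the rail (rail's face: x = 0); y points along the rail to the end stop (its face: y = 0). The spacer's origin has x = -22 mm when it touches the rail, y = -22 mm when it touches the stop: fully home both, z = 0
- gauge_base: the bench gauge's black granite slab, 210 mm (x) by 320 mm (y), 25 mm thick, fixed; origin: centre of its underside, axes parallel to the corner's; the corner lies at x = 20, y = 75, z = 25 mm. Behind the corner a dial gauge 57 mm across lies flat, face up, its top 48 mm above the bench, its middle 77 mm out from the corner on the line that halves it
- rail: straight ground steel bar fixed on the base, 212 mm long, 18 mm wide, 12 mm high; it starts 10 mm from the corner and runs away from it along -y of the corner's frame; origin: centre of its underside, its own x axis along its length
- end_stop: short ground steel bar fixed on the base at right angles to the rail, 52 mm long, 18 mm wide, 12 mm high, starting 10 mm from the corner and running along -x of the corner's frame; origin: centre of its underside, its own x axis along its length
- stylus (a joint): travel of the dial gauge's spring stylus (m): 0 when free, growing as it is pushed in towards the dial, at most 0.008; about 0.004 when the spacer is fully home. It moves on the line that halves the corner, 12 mm above the base, and pushes back with about 1 to 1.5 N, so a spacer that is let go slides out again
- stylus_tip (a point): round tip of the stylus, 5 mm thick; free, it stands 13 mm out of the corner on the line that halves it, 12 mm above the base
- race: thin steel bearing race (bystander), 40 mm outside, 29 mm bore, 14 mm high, standing on the black base beyond the end stop; origin: centre of its underside
- roller: plain steel roller (bystander), 22 mm in diameter, 32 mm tall, upright on the black base; origin: centre of its underside
- bearing: complete ball bearing (bystander) lying on the bench, 62 mm outside, 16 mm high; origin: centre of its underside
- test_block: rectangular steel hardness test block (bystander) on the bench, 60 x 40 x 12 mm; origin: centre of its underside
- spirit_bottle: white plastic bottle with black cap (bystander) on the bench, 60 mm in diameter, 150 mm tall; origin: centre of its underside
- loupe: black eye loupe (bystander) on the bench, 42 mm in diameter, 34 mm tall; origin: centre of its underside
There are look-alikes about, which are no part of the job. Leave any red look-alike of the spacer alone.

How it is judged:
On the way:
1. the spacer lies against the rail, at least 28 mm short of home (x of spacer in the frame of corner above -0.0245 m and y of spacer in the frame of corner below -0.05 m), for 0.1 s.
At the end, for the whole second after the job is handed in: The spacer lies flat on the base within 1.5 mm of touching both rail and end stop, pressed on each with more than 0.3 N, the stylus is pushed in by more than 2 mm, and the fingers still press on the spacer with more than 1 N; it is at rest (x of spacer in the frame of corner above -0.0235 m and y of spacer in the frame of corner above -0.0235 m and z of spacer in the frame of corner below 0.003 m and angle between spacer's own z axis and vertical below 0.08 rad and value of joint stylus above 0.002 m and contact force between spacer and rail above 0.3 N and contact force between spacer and end_stop above 0.3 N and contact force between the fingers and spacer above 1 N and linear speed of spacer below 0.01 m/s); the arm keeps its last pose, push and grip.
It fails at once if the spacer is lifted or tipped (more than 5 mm off the base, or tilted by more than 0.25 rad) (z of spacer in the frame of corner above 0.005 m or angle between spacer's own z axis and vertical above 0.25 rad).
It fails at once if the spacer is more than 5 mm off the rail within the last 40 mm before the end stop (x of spacer in the frame of corner below -0.027 m and y of spacer in the frame of corner above -0.062 m).
It fails at once if a bystander is moved by more than 15 mm (distance of any of race, roller, bearing, test_block, spirit_bottle, loupe from where it was at the start of the episode above 0.015 m).
It also fails if it takes over 40 s, if anything falls off the work surface, if the arm or the gripper's body presses on something with over 40 N, if the wrist force passes 120 N, or if a joint passes its speed limit or range.

### The arm

A 6-joint arm with a two-finger parallel gripper is mounted at the origin on the work surface. World frame = base frame: x ahead of the robot, y to its left, z up, the work surface at z = 0. Lengths are in m, angles in rad, forces in N, time in s.
With the tool pointing down it reaches from about 0.425 to 0.95 m from the base axis. Payload 3.5 kg.
Tool frame: the origin (TCP) lies midway between the tips of the shut fingers; the grasp point (between the pads) lies ctrl.grasp_offset behind it (ctrl.grasp_offset is the distance from the TCP to the grasp point, in m); x points along the fingers, y is the direction in which the jaws open and shut, and the axes are right-handed (so a half turn about x gives the same grasp; the last joint's range is limited). The gripper opens to 85 mm and grips with 20 to 120 N. Pads are 22 mm wide; open, the fingers measure 114 mm over their backs; the gripper's body (76 mm by 85 mm) begins 54 mm behind the grasp point. The pads swing forward as they close: fully open they stand 13 mm farther back than shut.
Start: joints at [1.057, 0.286, 1.577, -0, 1.279, -0.15], TCP at [0.24, 0.631, 0.197] pointing down, gripper open.
Joint ranges: [-2.77, 2.77], [-0.9, 2.22], [0.21, 2.48], [-1.53, 4.67], [0.24, 2.81], [-2.84, 2.84]. Speed limits (rad/s): [2.79, 2.79, 3.14, 3.14, 3.14, 3.14].

### API

Orientations are given as a unit quaternion [x, y, z, w].
In Python, from plant import readout, read_camera, sign_off, ctrl gives the robot as it stands.
- The arm moves only by the tool drive_tool, never from a script. Its argument "steps" is a list of rows, each a list of 5 numbers: the shift along the tool's x, y, z in cm, then the turn about the tool's x in degrees, then the opening, from 0 (shut) to 1 (fully open). A call has 1 to 10 rows; each row shifts and turns the commanded pose from where the row before left it, along the tool's axes as they then stand; what a row does not reach is not made up. A row lasts 1/10 s, in which the tool goes at most 50 mm and 8.59 degrees, less where a joint would pass 70% of its speed; a pose out of reach is approached as far as the arm can. A call is refused whole if a number of a shift passes 5 or a number of a turn 8.59, either way. A call with a gripper value outside its range is refused whole. The fingers move at their own pace and stop on an object; "force" is the grip in N (left out, the last holds). Time passes only in rows, so rows that do not move let the fingers close. It gives the time, the measured TCP pose, the force and the opening at its end, in the units of the state.
- readout.get_state(): the state, without advancing time (a new reading comes with each control period).
- read_camera(name): name is "side" or "top" or "wrist"; returns a dict with "frame" (480x640x3 uint8, red, green, blue), "vertical_fov" (degrees; the focal length in pixels is half the picture's height over the tangent of half this angle, whatever the lens; pixels are square), "cx", "cy" (the principal point, pixels), "eye" and "orientation" of the camera in the world. Camera axes: x right, y up, looking along -z (the intrinsics and any distortion apply to the point x, -y, -z); pixel columns grow to the right and rows downward; lengths in m; the calibration is good to about 2 mm. The wrist camera is an equidistant fisheye: a pixel r from the principal point sees the ray r / f radians off the axis. A picture is of the moment at which its call begins. There is no depth.
- sign_off(): hands the job in, once; it reports no verdict.
The state is a dict: "time": time; "qpos": joint angles; "dq": joint speeds; "joint_efforts": joint torques, N m; "eef_pos": TCP position; "tcp_rot": TCP orientation; "contact_force": force on the tool from outside, world axes, zero at the start; "wrist_torque": the same for the moment, N m; "opening": opening from 0.0 (shut) to 1.0 (fully open).
Only numpy, scipy, OpenCV 4.12 (cv2) and the standard library are available. Lean on these libraries where they do the work, as an engineer would, in place of code of your own. Each camera call takes 0.05 s, during which the arm holds its last target. There are 200 camera calls.

## Working session

There is one attempt and no reset: what is moved stays moved. The work goes in short steps, Python scripts to look and compute and a tool call to move; the robot and the scene stay as the last step left them, time stands still between calls to the robot, and variables do not carry over. Pictures are saved under pics/ and viewed, about 8 in all and at most 12, crops included, and the job is handed in when it is done.

Besides the shell and the picture viewer there is one more tool, called after "Request:" in YAML: its name, and indented under it one key for each argument. drive_tool: Moves the arm, as the interface text tells. Its arguments: {"type":"object","properties":{"steps":{"type":"array","items":{"type":"array","items":{"type":"number"}}},"force":{"type":"number"}},"required":["steps"]}

```bash
mkdir -p pics; cat > h.py <<'E'
import numpy as np, cv2
from scipy.spatial.transform import Rotation as R
from plant import readout, read_camera, sign_off, ctrl
def ray(c,u,v):
    f=240/np.tan(np.radians(c["vertical_fov"])/2)
    d=np.array([(u-c["cx"])/f,-(v-c["cy"])/f,-1.0])
    return R.from_quat(c["orientation"]).apply(d)
def onz(c,u,v,z):
    d=ray(c,u,v); e=np.array(c["eye"]); return e+d*(z-e[2])/d[2]
def proj(c,p):
    f=240/np.tan(np.radians(c["vertical_fov"])/2)
    q=R.from_quat(c["orientation"]).inv().apply(np.array(p)-c["eye"])
    return c["cx"]+f*q[0]/-q[2], c["cy"]-f*q[1]/-q[2]
def snap(n,name):
    c=read_camera(n); cv2.imwrite(f"pics/{name}.png",c["frame"][:,:,::-1]); return c
E
python3 - <<'E'
from h import *
import pickle
for n in("top","side"):
    c=snap(n,n+"0"); pickle.dump(c,open(n+"0.pkl","wb")); print(n,{k:v for k,v in c.items() if k!="frame"})
print(readout.get_state(), ctrl.grasp_offset)
E
```

```text
top {'vertical_fov': 43.496166285126286, 'cx': 325.4079349565172, 'cy': 253.4367103785524, 'eye': array([0.50042413, 0.00471692, 1.28220049]), 'orientation': array([ 0.00635455, -0.02456023, -0.70040625,  0.71329342])}
side {'vertical_fov': 48.59409601743965, 'cx': 320.23394242024784, 'cy': 243.61126098171113, 'eye': array([ 0.03290426, -0.67311566,  0.81119273]), 'orientation': array([ 0.38111375, -0.132171  , -0.29639972,  0.86569645])}
{'time': 0.1, 'qpos': array([ 1.05699580e+00,  2.87115091e-01,  1.57806189e+00, -3.69580369e-06,
        1.27858340e+00, -1.49986047e-01]), 'dq': array([-0.00122429, -0.00108174, -0.00444509,  0.00075801,  0.00086609,
       -0.00072351]), 'joint_efforts': array([ 6.56612319e-04, -4.07297587e+01, -2.93699098e+01, -1.41132873e-04,
        3.48144684e-03,  1.08452741e-05]), 'eef_pos': array([0.23982134, 0.63023646, 0.19574328]), 'tcp_rot': array([ 0.12719419,  0.69568804, -0.12864417,  0.69519096]), 'contact_force': array([-0.42239732, -0.82886485, -0.8359817 ]), 'wrist_torque': array([ 0.00918847,  0.02033146, -0.01906565]), 'opening': 1.0027840005666477} 0.0187
```

View pics/top0.png

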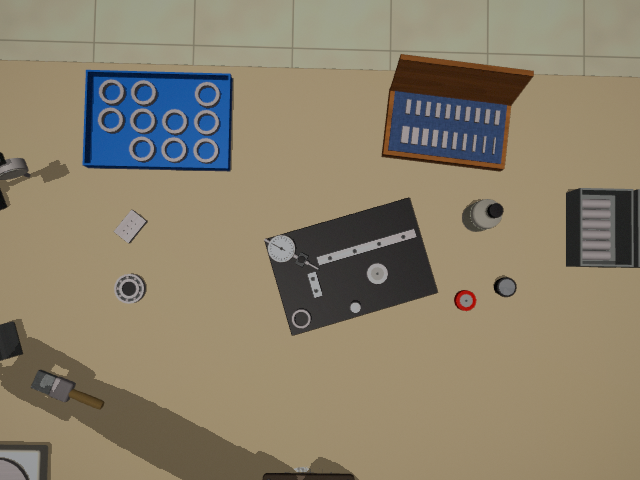

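View pics/side0.png

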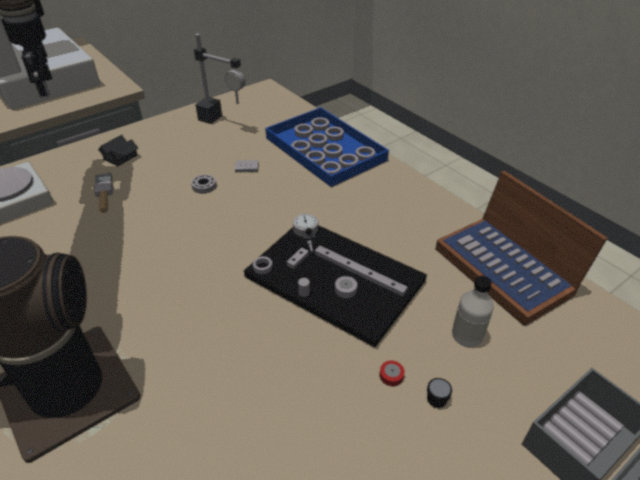

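The top view shows the black base, with corners near (265,240), (409,198), (437,292) and (292,335). The spacer is at (377,273), the roller at (355,307) and the race at (301,319). The rail runs (318,262)→(415,235), and the stop is at (315,284). The side view agrees.

```bash
cat > m.py <<'E'
from h import *
import pickle
def blobs(c,poly,thr=95):
    g=cv2.cvtColor(c["frame"],cv2.COLOR_RGB2GRAY); m=np.zeros_like(g); cv2.fillPoly(m,[np.array(poly,np.int32)],255)
    b=((g>thr)&(m>0)).astype(np.uint8)
    return [k for k in cv2.findContours(b,cv2.RETR_EXTERNAL,cv2.CHAIN_APPROX_NONE)[0] if cv2.contourArea(k)>30]
if __name__=="__main__":
    for n,poly in(("top",[(268,242),(408,202),(434,291),(294,331)]),("side",[(247,272),(305,226),(424,278),(376,335)])):
        c=pickle.load(open(n+"0.pkl","rb"))
        for k in blobs(c,poly):
            r=cv2.minAreaRect(k); z=.037
            print(n,cv2.contourArea(k),np.round(r[0],1),np.round(r[1],1),round(r[2],1),*[np.round(onz(c,*p,z)[:2],4) for p in [r[0],*cv2.boxPoints(r)]])
    c=pickle.load(open("top0.pkl","rb")); g=cv2.cvtColor(c["frame"],cv2.COLOR_RGB2GRAY)
    b=(g<60).astype(np.uint8); b[:190]=0; b[345:]=0; b[:,:255]=0; b[:,445:]=0
    b=cv2.morphologyEx(b,cv2.MORPH_CLOSE,np.ones((9,9)))
    k=max(cv2.findContours(b,0,1)[0],key=cv2.contourArea); r=cv2.minAreaRect(k)
    print("base",[np.round(onz(c,*p,.025)[:2],4) for p in [r[0],*cv2.boxPoints(r)]],r)
E
python3 m.py
```

```text
top 252.0 [301. 319.] [18. 18.] 90.0 [0.4191 0.021 ] [0.4372 0.0399] [0.4379 0.0028] [0.4009 0.0022] [0.4003 0.0392]
top 73.0 [355.  307.5] [ 9. 10.] 90.0 [ 0.4445 -0.09  ] [ 0.4536 -0.0795] [ 0.454  -0.1002] [ 0.4354 -0.1005] [ 0.4351 -0.0798]
top 181.0 [314.6 284.3] [24.9  8.5] 73.6 [ 0.4909 -0.0056] [0.5128 0.0105] [ 0.518  -0.0062] [ 0.469  -0.0216] [ 0.4638 -0.005 ]
top 311.5 [377. 273.] [20. 20.] 90.0 [ 0.5166 -0.1346] [ 0.537  -0.1135] [ 0.5377 -0.1551] [ 0.4963 -0.1557] [ 0.4955 -0.1141]
top 484.0 [282.6 249.7] [23.6 24.6] 74.1 [0.5613 0.0619] [0.5772 0.0934] [0.5922 0.0448] [0.5453 0.0305] [0.5305 0.079 ]
top 757.5 [366.2 246.6] [  8.5 101.5] 73.8 [ 0.571  -0.1115] [ 0.5481 -0.0082] [ 0.6109 -0.2102] [ 0.5939 -0.2153] [ 0.5313 -0.0134]
side 53.5 [303.5 281.5] [7. 9.] 90.0 [ 0.4593 -0.074 ] [ 0.4579 -0.0607] [ 0.4722 -0.0718] [ 0.4606 -0.0872] [ 0.4465 -0.0762]
side 242.0 [346.  284.5] [15. 20.] 90.0 [ 0.5213 -0.1324] [ 0.5186 -0.1041] [ 0.5506 -0.1289] [ 0.5239 -0.1599] [ 0.4929 -0.1358]
side 33.0 [263.5 264.8] [ 9.4 16.6] 53.1 [0.4221 0.0148] [0.4047 0.0238] [0.4429 0.0318] [0.4396 0.0059] [ 0.402  -0.0016]
side 129.0 [297. 256.] [ 7.1 21.2] 45.0 [ 0.4924 -0.0063] [ 0.4671 -0.0058] [0.5192 0.0122] [ 0.5183 -0.0069] [ 0.4667 -0.0242]
side 565.0 [360.7 268.6] [97.6  6.9] 25.3 [ 0.574  -0.1166] [ 0.5323 -0.017 ] [ 0.5494 -0.0053] [ 0.6129 -0.2095] [ 0.5964 -0.2179]
base [array([ 0.5312, -0.08  ]), array([0.5835, 0.1031]), array([ 0.6802, -0.2019]), array([ 0.4786, -0.2638]), array([0.3844, 0.0401])] ((350.423583984375, 265.64013671875), (100.33834075927734, 152.1440887451172), 73.61045837402344)
```

```bash
cat > plan.py <<'E'
from h import *
C=np.array([.528,-.0033,.025]); Y=np.array([-.2965,.955,0]); Y/=np.linalg.norm(Y); X=np.array([Y[1],-Y[0],0])
def tc(p): d=np.array(p)-C; return np.array([d@X,d@Y,d[2]])
def fc(x,y,z): return C+x*X+y*Y+np.array([0,0,z])
def st():
    s=readout.get_state(); T=R.from_quat(s["tcp_rot"]); M=T.as_matrix()
    print("t",round(s["time"],2),"tcp corner mm",np.round(tc(s["eef_pos"])*1000,1),"open",round(s["opening"],3))
    f=s["contact_force"]; print("F corner",np.round([f@X,f@Y,f[2]],2))
    print("tool z yaw in corner deg",np.degrees(np.arctan2(M[:,2]@Y,M[:,2]@X)).round(2),"toolx",np.round(M[:,0],4),"q",np.round(s["qpos"],2))
    return s,M
def need(x,y,z):
    s,M=st(); print("shift cm tool",np.round(M.T@(fc(x,y,z)-s["eef_pos"])*100,2))
E
python3 -c "
from plan import *
print(tc([.5165,-.1343,.025]),tc([.4455,-.0885,.025]))
need(-.105,-.121,.1)"
```

```text
[-0.04982556 -0.12169907  0.        ] [-0.10405256 -0.05690654  0.        ]
t 0.1 tcp corner mm [-87.4 690.5 170.7] open 1.003
F corner [-0.65 -0.67 -0.84]
tool z yaw in corner deg -38.09 toolx [-0.0011 -0.0019 -1.    ] q [ 1.06  0.29  1.58 -0.    1.28 -0.15]
shift cm tool [  7.2  -64.94  48.68]
```

Request:
drive_tool:
  steps:
    - [0,-3.7,3.03,0,0.24]
    - [0,-3.7,3.03,0,0.24]
    - [0,-3.7,3.03,0,0.24]
    - [0,-3.7,3.03,0,0.24]
    - [0,-3.7,3.03,0,0.24]
    - [0,-3.7,3.03,0,0.24]
    - [0,-3.7,3.03,0,0.24]
    - [0,-3.7,3.03,0,0.24]
    - [0,-3.7,3.03,0,0.24]
    - [0,-3.7,3.03,0,0.24]

```text
time: 1.1
eef_pos: [0.3915, 0.1754, 0.1967]
tcp_rot: [0.128, 0.695, -0.128, 0.695]
contact_force: [0.7, 0.7, -0.1]
opening: 0.242
```

Request:
drive_tool:
  steps:
    - [0,-3.7,3.03,0,0.24]
    - [0,-3.7,3.03,0,0.24]
    - [0,-3.7,3.03,0,0.24]
    - [0,-3.7,3.03,0,0.24]
    - [0,-3.7,3.03,0,0.24]
    - [0,-3.7,3.03,0,0.24]
    - [0,-3.7,3.03,0,0.24]
    - [0,0,0,8.35,0.24]
    - [0,0,0,8.35,0.24]
    - [0,0,0,8.35,0.24]

```text
time: 2.1
eef_pos: [0.4973, -0.1408, 0.1962]
tcp_rot: [0.278, 0.651, -0.278, 0.65]
contact_force: [-0.0, 0.5, 0.4]
opening: 0.242
```

Request:
drive_tool:
  steps:
    - [0,0,0,8.35,0.24]
    - [0,0,0,8.35,0.24]
    - [0,0,0,8.35,0.24]
    - [0,0,0,8.35,0.24]
    - [0,0,0,8.35,0.24]
    - [0,0,0,8.35,0.24]
    - [0,0,0,8.35,0.24]
    - [0,0,0,8.35,0.24]
    - [0,0,0,8.35,0.24]
    - [0,0,0,8.35,0.24]

```text
time: 3.1
eef_pos: [0.4973, -0.1401, 0.1964]
tcp_rot: [-0.64, -0.301, 0.64, -0.3]
contact_force: [-0.9, -0.2, -0.6]
opening: 0.242
```

Request:
drive_tool:
  steps:
    - [0,0,0,8.35,0.24]
    - [0,0,0,8.35,0.24]
    - [0,0,0,8.35,0.24]
    - [0,0,0,8.35,0.24]
    - [0,0,0,0,0.24]
    - [0,0,0,0,0.24]

```text
time: 3.7
eef_pos: [0.4975, -0.1402, 0.1967]
tcp_rot: [-0.699, -0.107, 0.699, -0.107]
contact_force: [-0.3, 0.0, -1.0]
opening: 0.243
```

```bash
python3 -c "
from plan import *
need(-.105,-.1215,.03)"
```

```text
t 3.7 tcp corner mm [ -69.7 -121.7  171.7] open 0.243
F corner [-0.24  0.12 -0.98]
tool z yaw in corner deg -179.87 toolx [-6.e-04  3.e-04 -1.e+00] q [-0.47 -0.07  1.96 -0.    1.25  0.8 ]
shift cm tool [14.17 -0.02  3.52]
```

Request:
drive_tool:
  steps:
    - [0,0,3.5,0,0.24]
    - [4,0,0,0,0.24]
    - [4,0,0,0,0.24]
    - [4,0,0,0,0.24]
    - [2,0,0,0,0.24]
    - [0,0,0,0,0.24]
    - [0,0,0,0,0.24]

```text
time: 4.4
eef_pos: [0.4646, -0.1508, 0.0575]
tcp_rot: [0.699, 0.106, -0.699, 0.106]
contact_force: [1.0, 0.3, -0.0]
opening: 0.241
```

```bash
python3 -c "
from plan import *
need(-.105,-.1215,.006)
a=snap('wrist','w1')['frame']; b=snap('side','s1'); u,v=map(int,proj(b,fc(-.06,-.1,.02))); print(u,v)
b=cv2.resize(b['frame'][v-75:v+75,u-100:u+100],(800,600),interpolation=2)
cv2.imwrite('pics/s1c.png',b[:,:,::-1])"
```

```text
t 4.4 tcp corner mm [-104.3 -122.1   32.5] open 0.241
F corner [ 1.    0.02 -0.01]
tool z yaw in corner deg -179.97 toolx [ 1.e-04 -1.e-04 -1.e+00] q [-0.52  0.04  2.13  0.    0.97  0.75]
shift cm tool [ 2.65 -0.06  0.07]
332 281
```

View pics/s1c.png

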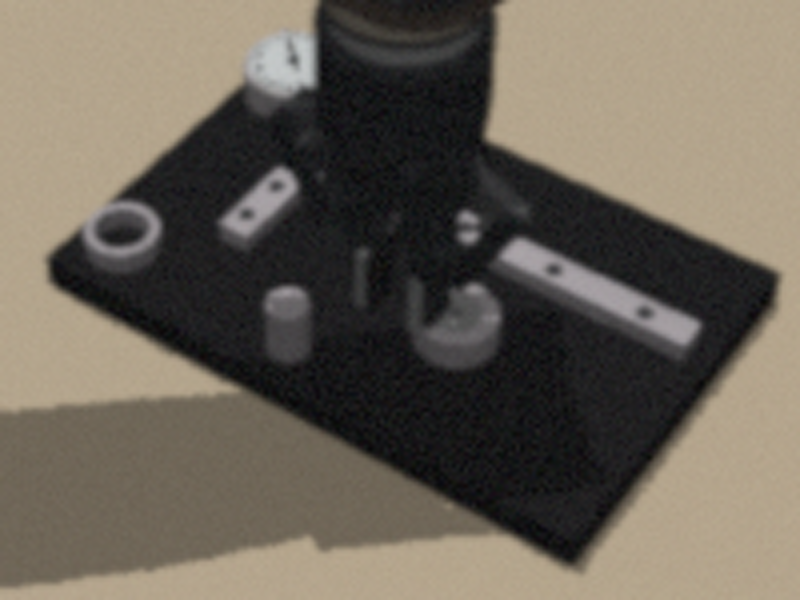

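View pics/w1.png

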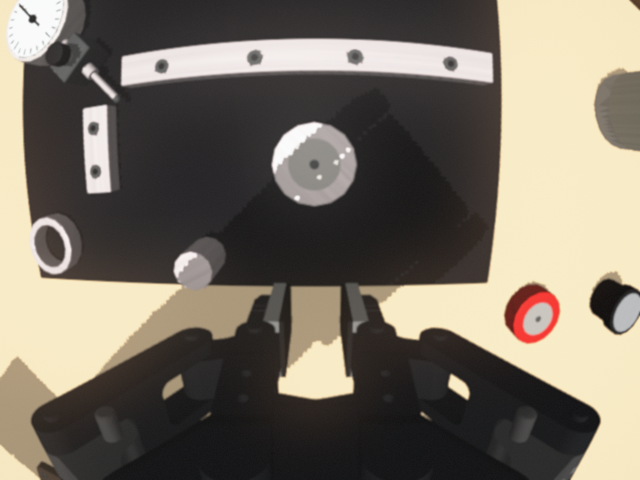

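The wrist view shows the disc at (315,165), centred on the jaw gap (285–345). The tips are behind it and clear of the roller. Next: lower and push.

Request:
drive_tool:
  steps:
    - [1.3,0,0,0,0.24]
    - [1.2,0,0,0,0.24]
    - [0,0,0,0,0.24]
    - [0,0,-1,0,0.24]
    - [0,0,-1,0,0.24]
    - [0,0,-0.4,0,0.24]
    - [0,0,-0.4,0,0.24]
    - [0,0,-0.4,0,0.24]
    - [0,0,-0.4,0,0.24]
    - [0,0,0,0,0.24]

```text
time: 5.5
eef_pos: [0.4992, -0.14, 0.0322]
tcp_rot: [0.699, 0.106, -0.699, 0.106]
contact_force: [-0.4, -0.2, -0.5]
opening: 0.242
```

```bash
python3 -c "
from plan import *
st()
snap('wrist','w2')"
```

```text
t 5.5 tcp corner mm [ -68.1 -122.     7.2] open 0.242
F corner [-0.47 -0.04 -0.52]
tool z yaw in corner deg 179.98 toolx [ 4.e-04 -2.e-04 -1.e+00] q [-0.47  0.15  2.07  0.    0.92  0.8 ]
```

View pics/w2.png

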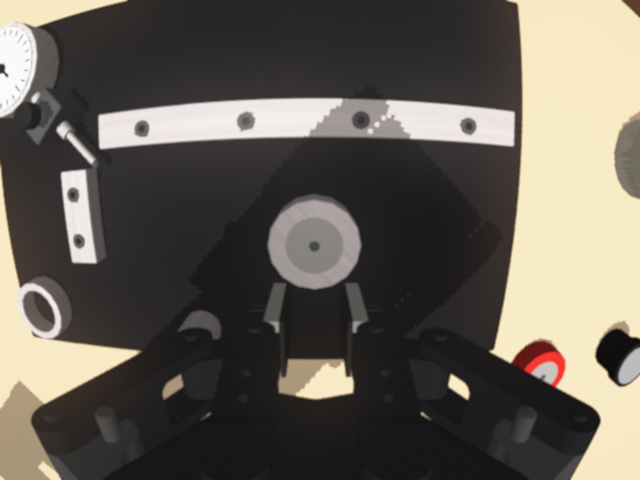

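The disc, at (315,243), is centred and touching or nearly touching the tips. Its gap to the rail is about 24 mm.

Request:
drive_tool:
  steps:
    - [0,0,-0.3,0,0.24]
    - [0,0,-0.3,0,0.24]
    - [0,0,-0.3,0,0.24]
    - [0,0,-0.3,0,0.24]
    - [0,0,-0.3,0,0.24]
    - [0,0,0,0,0.24]

```text
time: 6.15
eef_pos: [0.5134, -0.1355, 0.0321]
tcp_rot: [0.699, 0.106, -0.699, 0.106]
contact_force: [-0.2, 1.1, 0.2]
opening: 0.25
```

```bash
python3 -c "
from plan import *
st()
snap('wrist','w3')"
```

```text
t 6.15 tcp corner mm [ -53.1 -121.9    7.1] open 0.25
F corner [0.11 1.16 0.16]
tool z yaw in corner deg 179.98 toolx [ 2.e-04 -1.e-04 -1.e+00] q [-0.45  0.17  2.04  0.    0.92  0.82]
```

View pics/w3.png

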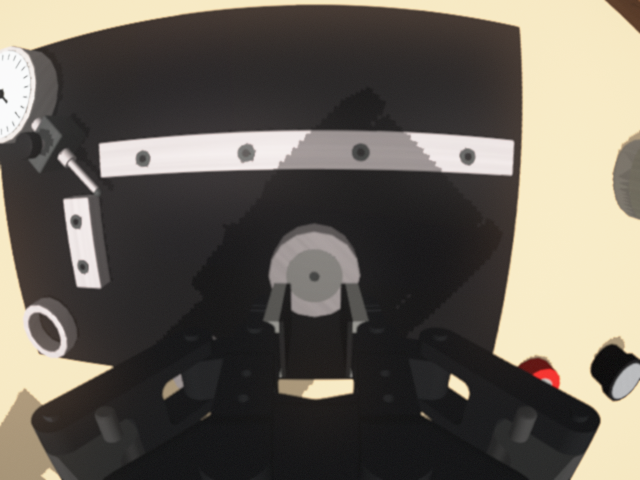

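The disc, at (314,277), seems not to have moved, since its gap to the rail is still about 53 px. The tips appear to be over it. I'll compute the tip height and the disc position from the wrist rays.

```bash
cat >> plan.py <<'E'
def wray(c,u,v):
    f=240/np.tan(np.radians(c["vertical_fov"])/2); a=u-c["cx"]; b=v-c["cy"]; r=np.hypot(a,b)+1e-9; t=r/f
    return R.from_quat(c["orientation"]).apply([np.sin(t)*a/r,-np.sin(t)*b/r,-np.cos(t)])
def wz(c,u,v,z):  # z above base top -> corner frame mm
    d=wray(c,u,v); e=np.array(c["eye"]); return tc(e+d*(C[2]+z-e[2])/d[2])*1000
E
python3 -c "
from plan import *
c=read_camera('wrist'); st(); print('eye',tc(c['eye'])*1000,c['vertical_fov'],c['cx'],c['cy'])
print('disc',wz(c,314,277,.018),'edges',wz(c,271,277,.018),wz(c,359,277,.018))
print('rail',wz(c,315,170,.012))
for z in(.005,.01,.015,.02,.025): print(z,wz(c,291,283,z),wz(c,345,283,z))
"
```

```text
t 6.25 tcp corner mm [ -53.5 -121.8    7. ] open 0.236
F corner [-0.38 -0.37 -0.57]
tool z yaw in corner deg 179.97 toolx [-2.e-04  0.e+00 -1.e+00] q [-0.45  0.17  2.04 -0.    0.92  0.82]
eye [  12.66949783 -121.27290421  184.49397552] 65.70646984690485 315.37810741742214 240.92554967199416
disc [ -49.94601706 -120.43095395   18.        ] edges [-50.0262838  -99.77556416  18.        ] [ -50.0389912  -142.03218502   18.        ]
rail [   0.26084124 -120.94416407   12.        ]
0.005 [ -58.19258106 -108.42287137    5.        ] [ -58.21864174 -136.45283734    5.        ]
0.01 [ -56.21864074 -108.78082301   10.        ] [ -56.24397547 -136.02998379   10.        ]
0.015 [ -54.24470043 -109.13877466   15.        ] [ -54.26930921 -135.60713023   15.        ]
0.02 [ -52.27076012 -109.49672631   20.        ] [ -52.29464295 -135.18427668   20.        ]
0.025 [ -50.2968198  -109.85467796   25.        ] [ -50.31997668 -134.76142312   25.        ]
```

The disc is still at x = −50 and the tips are about 18 mm or more up, because the part-open pads swing back. I'll lift, retreat, shut the fingers so the tip is at the TCP, and push with the flat shut tip.

Request:
drive_tool:
  steps:
    - [-1,0,0,0,0.24]
    - [-1,0,1,0,0.24]
    - [0,0,2,0,0.24]
    - [0,0,1.7,0,0]
    - [0,0,0,0,0]
    - [0,0,0,0,0]
    - [0,0,0,0,0]
    - [0.8,0,0,0,0]
    - [0.8,0,0,0,0]
    - [0,0,0,0,0]

```text
time: 7.25
eef_pos: [0.467, -0.1486, 0.0341]
tcp_rot: [-0.698, -0.107, 0.7, -0.105]
contact_force: [-0.0, 0.0, -0.3]
opening: -0.002
```

```bash
python3 -c "
from plan import *
st()
snap('wrist','w4')"
```

```text
t 7.25 tcp corner mm [-101.4 -120.7    9.1] open -0.002
F corner [-0.02  0.02 -0.31]
tool z yaw in corner deg 179.98 toolx [-0.0033  0.0019 -1.    ] q [-0.52  0.09  2.14  0.    0.92  0.75]
```

View pics/w4.png

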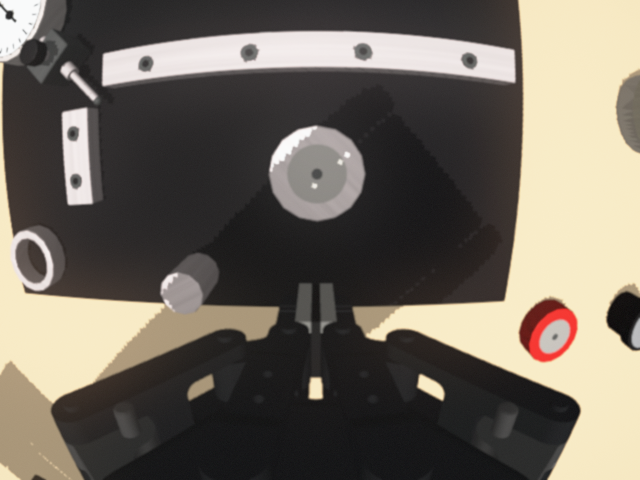

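Request:
drive_tool:
  steps:
    - [0.3,0,0,0,0]
    - [0,0,-0.8,0,0]
    - [0,0,-0.6,0,0]
    - [0,0,-0.4,0,0]
    - [0,0,-0.4,0,0]
    - [0,0,-0.4,0,0]
    - [0,0,-0.4,0,0]
    - [0,0,0,0,0]

```text
time: 8.1
eef_pos: [0.4973, -0.1405, 0.0332]
tcp_rot: [0.699, 0.106, -0.699, 0.106]
contact_force: [-0.6, 0.8, -0.2]
opening: 0.004
```

```bash
cat >> plan.py <<'E'
def gap():
    c=read_camera("wrist"); g=cv2.medianBlur(cv2.cvtColor(c["frame"],cv2.COLOR_RGB2GRAY),5)
    b=(g>75).astype(np.uint8); n,l,s,ce=cv2.connectedComponentsWithStats(b)
    for i in range(1,n):
        if s[i,4]>400: print(s[i],"centre@18",np.round(wz(c,*ce[i],.018),1))
    return c
E
python3 -c "
from plan import *
st(); c=gap(); cv2.imwrite('pics/w5.png',c['frame'][:,:,::-1])"
```

```text
t 8.1 tcp corner mm [ -70.  -122.     8.2] open 0.004
F corner [-0.28  0.95 -0.16]
tool z yaw in corner deg 179.98 toolx [ 4.e-04 -2.e-04 -1.e+00] q [-0.47  0.14  2.08  0.    0.92  0.8 ]
[   0    0  117  140 6687] centre@18 [60.  36.5 18. ]
[  461     0   179   480 54583] centre@18 [ -39.8 -267.1   18. ]
[   98    93   417    53 16215] centre@18 [   7.6 -116.9   18. ]
[  57  117   48  143 3850] centre@18 [-27.1   1.7  18. ]
[    0   147   219   333 18550] centre@18 [-135.6   55.1   18. ]
[ 267  191   94  141 7840] centre@18 [ -52.2 -120.6   18. ]
[417 374  28  27 450] centre@18 [-136.2 -187.6   18. ]
```

```bash
python3 -c "
from plan import *
c=cv2.imread('pics/w5.png'); cv2.imwrite('pics/w5c.png',cv2.resize(c[170:400,165:471],(800,600),interpolation=2))
b=snap('side','s5'); u,v=map(int,proj(b,fc(-.06,-.12,.02)))
print(u,v); d=cv2.resize(b['frame'][v-45:v+45,u-60:u+60],(800,600),interpolation=2); cv2.imwrite('pics/s5c.png',np.clip(d[:,:,::-1]*2.0,0,255))
for p in [(-.07,-.122,.008),(-.05,-.121,.018),(-.05,-.121,0)]: x=proj(b,fc(*p)); print(p,(x[0]-u+60)*6.67,(x[1]-v+45)*6.67)
"
```

```text
341 286
(-0.07, -0.122, 0.008) 388.4150501173873 351.89492607428133
(-0.05, -0.121, 0.018) 423.60836820235704 286.6140730993251
(-0.05, -0.121, 0) 421.5852417802269 327.83330806728264[ WARN:0@1.620] global loadsave.cpp:1063 imwrite_ Unsupported depth image for selected encoder is fallbacked to CV_8U.
```

View pics/w5c.png

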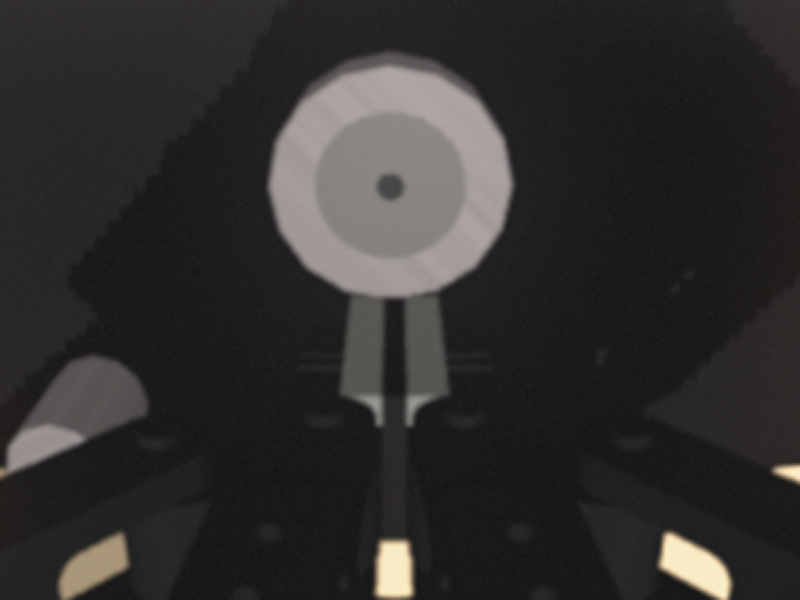

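View pics/s5c.png

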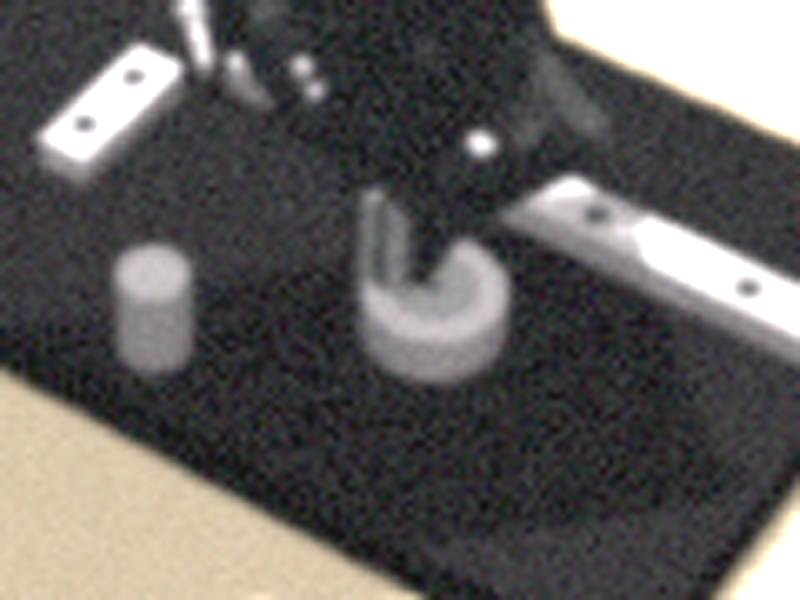

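```bash
python3 -c "
from plan import *
b=read_camera('side'); w=read_camera('wrist'); st()
def tri(ps,pw):
    u,v=341,286; d1=ray(b,u-60+ps[0]/6.667,v-45+ps[1]/6.667); d2=wray(w,165+pw[0]*.3825,170+pw[1]*.3833)
    A=np.c_[d1,-d2]; s=np.linalg.lstsq(A,np.array(w['eye'])-b['eye'],rcond=None)[0]
    p=b['eye']+d1*s[0]; q=w['eye']+d2*s[1]; print(tc((p+q)/2)*1000,'miss',np.linalg.norm(p-q)*1000)
tri((370,288),(350,297)); tri((403,285),(438,297)); tri((388,285),(395,297)); tri((435,297),(390,187))
for z in (.0,.008,.018,.03,.045): print(z,wz(w,315,284,z),wz(w,315,322,z))
print(wz(w,299,284,.008),wz(w,333,284,.008))
"
```

```text
t 8.3 tcp corner mm [ -70.7 -121.8    8. ] open -0.0
F corner [-0.22 -0.5  -0.74]
tool z yaw in corner deg 179.95 toolx [-2.e-04  1.e-04 -1.e+00] q [-0.47  0.14  2.08 -0.    0.92  0.8 ]
[ -67.33422108 -113.36296157   27.72835859] miss 0.2621726050698021
[ -65.63857677 -126.27525762   34.6844899 ] miss 4.927345695213194
[ -66.2297476  -120.15370176   31.75976527] miss 2.572208655710707
[ -49.85687997 -122.49640234   14.96614719] miss 4.5205280079245105
0.0 [-7.83828261e+01 -1.20767312e+02 -6.93889390e-15] [-1.01357880e+02 -1.20737866e+02 -6.93889390e-15]
0.008 [ -75.19900843 -120.7870483     8.        ] [ -97.18272948 -120.75887348    8.        ]
0.018 [ -71.21923635 -120.81171925   18.        ] [ -91.9637917  -120.78513258   18.        ]
0.03 [ -66.44350985 -120.84132439   30.        ] [ -85.70106637 -120.81664348   30.        ]
0.045 [ -60.47385173 -120.87833081   45.        ] [ -77.87265971 -120.85603212   45.        ]
[ -75.21022337 -112.57908709    8.        ] [ -75.22150609 -130.02073615    8.        ]
```

Triangulating the visible tips puts them about 28 mm above the base, 20 mm higher than the reported TCP. I'll check by touch: retreat, then descend step by step behind the disc and watch the force.

Request:
drive_tool:
  steps:
    - [0,0,1,0,0]
    - [0,0,1,0,0]
    - [0,0,1,0,0]
    - [0,0,0,0,0]
    - [0.2,0,0,0,0]
    - [0.2,0,0,0,0]
    - [0.2,0,0,0,0]
    - [0,0,0,0,0]

```text
time: 9.1
eef_pos: [0.468, -0.1493, 0.0266]
tcp_rot: [-0.699, -0.106, 0.699, -0.106]
contact_force: [0.8, -0.2, 0.3]
opening: -0.001
```

Request:
drive_tool:
  steps:
    - [0.2,0,0,0,0]
    - [0,0,0,0,0]

```text
time: 9.3
eef_pos: [0.468, -0.1493, 0.0247]
tcp_rot: [-0.699, -0.106, 0.699, -0.106]
contact_force: [0.1, -0.3, -0.3]
opening: 0.002
```

Request:
drive_tool:
  steps:
    - [0.2,0,0,0,0]
    - [0,0,0,0,0]

```text
time: 9.5
eef_pos: [0.4679, -0.1494, 0.0227]
tcp_rot: [-0.699, -0.106, 0.699, -0.106]
contact_force: [0.2, 0.5, -0.2]
opening: 0.001
```

There's no contact even with the reported TCP below the base top, so the real tips sit above the reported TCP. I'll keep feeling downward.

Request:
drive_tool:
  steps:
    - [0.2,0,0,0,0]
    - [0.2,0,0,0,0]
    - [0.2,0,0,0,0]
    - [0,0,0,0,0]

```text
time: 9.9
eef_pos: [0.4678, -0.1493, 0.0166]
tcp_rot: [-0.699, -0.106, 0.699, -0.106]
contact_force: [0.0, 0.2, 0.1]
opening: -0.003
```

Request:
drive_tool:
  steps:
    - [0.2,0,0,0,0]
    - [0.2,0,0,0,0]
    - [0,0,0,0,0]

```text
time: 10.2
eef_pos: [0.4679, -0.1494, 0.0127]
tcp_rot: [-0.699, -0.106, 0.699, -0.106]
contact_force: [0.2, 0.5, 0.6]
opening: -0.002
```

Request:
drive_tool:
  steps:
    - [0.2,0,0,0,0]
    - [0,0,0,0,0]

```text
time: 10.4
eef_pos: [0.4679, -0.1494, 0.0108]
tcp_rot: [-0.699, -0.106, 0.699, -0.106]
contact_force: [-0.2, -0.6, -0.3]
opening: -0.001
```

```bash
python3 -c "
from plan import *
st()
snap('wrist','w6'); b=snap('side','s6'); u,v=map(int,proj(b,fc(-.09,-.12,.02)))
print(u,v); d=cv2.resize(b['frame'][v-45:v+45,u-60:u+60],(800,600),interpolation=2); cv2.imwrite('pics/s6c.png',cv2.convertScaleAbs(d[:,:,::-1],alpha=2))
for p in [(-.1,-.122,.018),(-.1,-.122,.0)]: x=proj(b,fc(*p)); print(p,(x[0]-u+60)*6.67,(x[1]-v+45)*6.67)"
```

```text
t 10.4 tcp corner mm [-100.7 -121.7  -14.2] open -0.001
F corner [-0.34 -0.53 -0.32]
tool z yaw in corner deg 179.96 toolx [-4.e-04  2.e-04 -1.e+00] q [-0.52  0.13  2.14 -0.    0.87  0.75]
332 295
(-0.1, -0.122, 0.018) 392.0587327390946 331.93457534263075
(-0.1, -0.122, 0.0) 391.0518063809384 373.14278003103345
```

View pics/s6c.png

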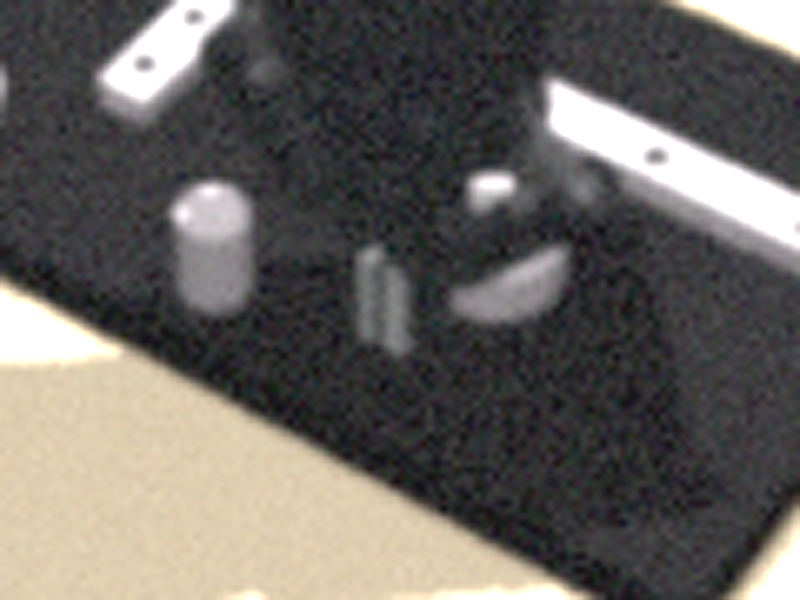

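The pads now end close to the base, about 6 mm above it. I'll push at this height and check whether the disc follows.

Request:
drive_tool:
  steps:
    - [0,0,-0.6,0,0]
    - [0,0,-0.6,0,0]
    - [0,0,-0.4,0,0]
    - [0,0,-0.4,0,0]
    - [0,0,-0.4,0,0]
    - [0,0,-0.4,0,0]
    - [0,0,-0.4,0,0]
    - [0,0,0,0,0]

```text
time: 11.3
eef_pos: [0.4992, -0.1399, 0.0111]
tcp_rot: [0.699, 0.106, -0.699, 0.106]
contact_force: [-1.0, -0.5, 0.0]
opening: 0.001
```

```bash
cat >> plan.py <<'E'
def disc():
    c=read_camera("wrist"); g=cv2.medianBlur(cv2.cvtColor(c["frame"],cv2.COLOR_RGB2GRAY),5)
    h=cv2.HoughCircles(g,cv2.HOUGH_GRADIENT,1.2,60,param1=100,param2=22,minRadius=38,maxRadius=62)
    if h is None: print("none"); return c
    for u,v,r in h[0][:5]: print("circle",u,v,r,"corner@18",np.round(wz(c,u,v,.018),1))
    return c
E
python3 -c "
from plan import *
st(); c=disc(); cv2.imwrite('pics/w7.png',c['frame'][:,:,::-1])"
```

```text
t 11.3 tcp corner mm [ -68.  -122.   -13.9] open 0.001
F corner [-1.1  -0.19  0.03]
tool z yaw in corner deg 179.98 toolx [ 4.e-04 -1.e-04 -1.e+00] q [-0.47  0.18  2.08  0.    0.88  0.8 ]
circle 313.80002 257.40002 51.32 corner@18 [ -48.2 -120.5   18. ]
circle 53.4 303.0 53.24 corner@18 [-74.8  16.2  18. ]
```

Request:
drive_tool:
  steps:
    - [0,0,-0.3,0,0]
    - [0,0,-0.3,0,0]
    - [0,0,-0.3,0,0]
    - [0,0,0,0,0]

```text
time: 11.75
eef_pos: [0.5077, -0.1373, 0.0111]
tcp_rot: [0.699, 0.106, -0.699, 0.106]
contact_force: [-0.5, -0.6, -0.3]
opening: -0.002
```

```bash
python3 -c "
from plan import *
st(); c=disc(); cv2.imwrite('pics/w8.png',c['frame'][:,:,::-1])"
```

```text
t 11.75 tcp corner mm [ -59.1 -122.   -13.9] open -0.002
F corner [-0.66 -0.43 -0.27]
tool z yaw in corner deg 179.97 toolx [ 4.e-04 -1.e-04 -1.e+00] q [-0.46  0.2   2.06  0.    0.88  0.81]
circle 313.80002 269.40002 49.04 corner@18 [ -44.5 -120.6   18. ]
circle 1.8000001 351.0 42.56 corner@18 [-104.6   78.2   18. ]
```

```bash
python3 -c "
from plan import *
a=cv2.imread('pics/w7.png')[120:360,180:450]; b=cv2.imread('pics/w8.png')[120:360,180:450]
cv2.imwrite('pics/w78.png',cv2.resize(cv2.convertScaleAbs(np.hstack([a,b]),alpha=1.3),(800,356)))"
```

```text
(no output)
```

View pics/w78.png

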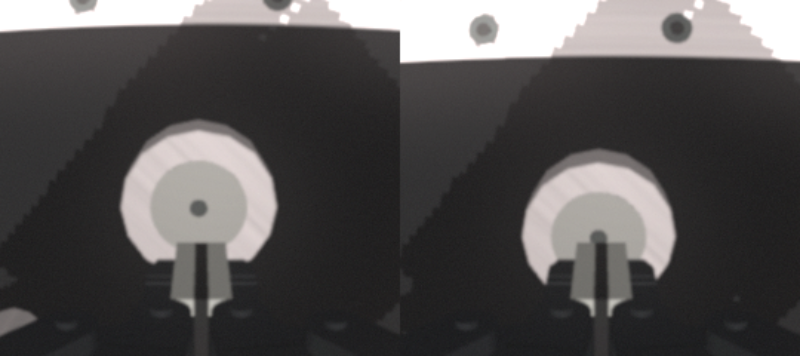

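The disc (mark at about (314,261), then (314,281)) still hasn't moved, and the gap to the rail is the same. So the tips are still above it. I'll solve for tip height and half-width from the side and wrist rays together.

```bash
python3 -c "
from plan import *
b=read_camera('side'); w=read_camera('wrist'); s,M=st()
d=ray(b,332-60+385/6.667,295-45+350/6.667); e=np.array(b['eye'])
d5=ray(b,341-60+388/6.667,286-45+287/6.667)
dw=wray(w,315,284); ew=np.array(w['eye']); t=tc(s['eef_pos'])
def atx(e,d,x):
    n=(x-tc(e)[0])/(tc(e+d)-tc(e))[0]; return tc(e+d*n)*1000
for h in (0,4,8,11,13): print(h,'side6',atx(e,d,-.1007-h/1000)+[0,0,14.2],'side5',atx(e,d5,-.0705-h/1000)-[0,0,8],'wrist',atx(ew,dw,t[0]+h/1000)+[0,0,13.9])
"
```

```text
t 11.9 tcp corner mm [ -59.6 -121.8  -14. ] open 0.0
F corner [-0.42 -0.25 -0.18]
tool z yaw in corner deg 179.96 toolx [-2.e-04  0.e+00 -1.e+00] q [-0.46  0.2   2.06 -0.    0.88  0.81]
0 side6 [-100.7        -120.2320937    23.78939872] side5 [ -70.5        -121.34515761   27.84482126] wrist [ -59.57805911 -120.88239923   11.16183277]
4 side6 [-104.7        -122.84388081   29.23220116] side5 [ -74.5        -123.81828109   32.83933387] wrist [ -55.57805911 -120.90561601   21.2167998 ]
8 side6 [-108.7        -125.45566793   34.6750036 ] side5 [ -78.5        -126.29140457   37.83384647] wrist [ -51.57805911 -120.92883278   31.27176682]
11 side6 [-111.7        -127.41450827   38.75710542] side5 [ -81.5        -128.14624718   41.57973093] wrist [ -48.57805911 -120.94624536   38.81299209]
13 side6 [-113.7        -128.72040183   41.47850664] side5 [ -83.5        -129.38280892   44.07698723] wrist [ -46.57805911 -120.95785375   43.8404756 ]
```

Both views agree at a half-width of 11 mm, with the tips about 39 mm above the reported TCP. I'll work with that offset: retreat, lower 17 mm more so the tips are about 8 mm above the base, and push.

Request:
drive_tool:
  steps:
    - [0,0,2,0,0]
    - [0,0,2,0,0]
    - [0,0,0,0,0]
    - [0.6,0,0,0,0]
    - [0.6,0,0,0,0]
    - [0.5,0,0,0,0]
    - [0,0,0,0,0]

```text
time: 12.6
eef_pos: [0.4686, -0.1486, -0.0072]
tcp_rot: [-0.699, -0.106, 0.7, -0.105]
contact_force: [-1.1, 1.2, 0.4]
opening: -0.005
```

Request:
drive_tool:
  steps:
    - [0,0,-0.6,0,0]
    - [0,0,-0.6,0,0]
    - [0,0,-0.3,0,0]
    - [0,0,-0.3,0,0]
    - [0,0,-0.3,0,0]
    - [0,0,-0.3,0,0]
    - [0,0,0,0,0]

```text
time: 13.3
eef_pos: [0.4924, -0.1421, -0.0059]
tcp_rot: [0.699, 0.106, -0.699, 0.106]
contact_force: [-0.2, 0.7, 0.4]
opening: 0.005
```

```bash
cat >> plan.py <<'E'
def mark():
    "dark centre mark inside the bright disc, wrist view"
    c=read_camera("wrist"); g=cv2.cvtColor(c["frame"],cv2.COLOR_RGB2GRAY)
    bh=cv2.morphologyEx(cv2.GaussianBlur(g,(3,3),0),cv2.MORPH_BLACKHAT,cv2.getStructuringElement(2,(17,17)))
    n,l,s,ce=cv2.connectedComponentsWithStats((bh>25).astype(np.uint8))
    for i in range(1,n):
        if 25<s[i,4]<150 and .6<s[i,2]/s[i,3]<1.6 and abs(ce[i][0]-320)<130 and 100<ce[i][1]<330: print("mark",np.round(ce[i],1),s[i,4],np.round(wz(c,*ce[i],.018),1))
    return c
E
python3 -c "
from plan import *
st(); c=mark(); cv2.imwrite('pics/w9.png',c['frame'][:,:,::-1])"
```

```text
t 13.3 tcp corner mm [ -75.1 -122.   -30.9] open 0.005
F corner [0.03 0.69 0.42]
tool z yaw in corner deg 179.97 toolx [ 5.e-04 -1.e-04 -1.e+00] q [-0.48  0.2   2.1   0.    0.84  0.79]
mark [397.1 106.9] 26 [   4.3 -149.5   18. ]
mark [313.1 235.8] 138 [ -41.8 -120.4   18. ]
```

The disc moves now: its mark is at x = −41.8, exactly as predicted (TCP + 11 + 22). Next I'll push the remaining ~20 mm to the rail.

Request:
drive_tool:
  steps:
    - [0,0,-0.3,0,0]
    - [0,0,-0.3,0,0]
    - [0,0,-0.3,0,0]
    - [0,0,-0.3,0,0]
    - [0,0,-0.3,0,0]
    - [0,0,-0.3,0,0]
    - [0,0,-0.15,0,0]
    - [0,0,0,0,0]
    - [0,0,0,0,0]

```text
time: 14.25
eef_pos: [0.5108, -0.1363, -0.0059]
tcp_rot: [0.699, 0.106, -0.699, 0.106]
contact_force: [-0.8, 0.2, 0.0]
opening: 0.003
```

```bash
python3 -c "
from plan import *
st(); c=mark()"
```

```text
t 14.25 tcp corner mm [ -55.9 -121.9  -30.9] open 0.003
F corner [-0.72  0.41  0.01]
tool z yaw in corner deg 179.96 toolx [ 3.e-04 -1.e-04 -1.e+00] q [-0.45  0.23  2.06  0.    0.85  0.82]
mark [226.2 148.3] 56 [  9.  -90.1  18. ]
mark [313.4 235.4] 148 [ -22.4 -120.5   18. ]
```

Request:
drive_tool:
  steps:
    - [0,0,-0.1,0,0]
    - [0,0,0,0,0]

```text
time: 14.5
eef_pos: [0.5116, -0.136, -0.006]
tcp_rot: [0.699, 0.106, -0.699, 0.106]
contact_force: [0.4, 0.4, 0.9]
opening: 0.003
```

Request:
drive_tool:
  steps:
    - [0,0,-0.1,0,0]
    - [0,0,0,0,0]

```text
time: 14.7
eef_pos: [0.5124, -0.1357, -0.006]
tcp_rot: [-0.699, -0.106, 0.699, -0.106]
contact_force: [-1.3, -0.3, 0.1]
opening: -0.004
```

```bash
python3 -c "
from plan import *
st(); c=mark()"
```

```text
t 14.7 tcp corner mm [ -54.2 -121.8  -31. ] open -0.004
F corner [-1.36  0.11  0.07]
tool z yaw in corner deg 179.97 toolx [-5.e-04  0.e+00 -1.e+00] q [-0.45  0.24  2.05 -0.    0.85  0.82]
mark [226.5 153. ] 62 [  9.1 -90.1  18. ]
mark [313.5 236.6] 145 [ -21.1 -120.4   18. ]
```

Request:
drive_tool:
  steps:
    - [0,0,-0.1,0,0]
    - [0,0,0,0,0]

```text
time: 14.95
eef_pos: [0.5124, -0.1355, -0.0062]
tcp_rot: [-0.698, -0.106, 0.7, -0.106]
contact_force: [-4.7, -2.1, 1.7]
opening: 0.002
```

Request:
drive_tool:
  steps:
    - [0,0,-0.1,0,0]
    - [0,0,0,0,0]

```text
time: 15.15
eef_pos: [0.5123, -0.1353, -0.0065]
tcp_rot: [-0.697, -0.107, 0.701, -0.106]
contact_force: [-7.3, -2.7, 3.3]
opening: -0.002
```

```bash
python3 -c "
from plan import *
st(); c=mark()"
```

```text
t 15.15 tcp corner mm [ -54.2 -121.4  -31.5] open -0.002
F corner [-7.82 -0.39  3.28]
tool z yaw in corner deg -179.98 toolx [-5.5e-03  1.0e-04 -1.0e+00] q [-0.45  0.24  2.05 -0.    0.85  0.82]
mark [227.3 153.4] 63 [  9.2 -90.2  18. ]
mark [314.5 237.5] 149 [ -21.  -120.4   18. ]
```

The spacer is firmly against the rail (8 N) with y = −120, so the milestone is met. Now I'll back off, turn 45° and go around behind it on the bisector.

Request:
drive_tool:
  steps:
    - [0,0,1,0,0]
    - [0,0,1.5,0,0]
    - [0,1.6,0,-7.5,0]

```text
time: 15.5
eef_pos: [0.4933, -0.1564, -0.0068]
tcp_rot: [-0.69, -0.153, 0.691, -0.152]
contact_force: [0.2, 0.3, 0.8]
opening: 0.001
```

Request:
drive_tool:
  steps:
    - [0,1.6,0,-7.5,0]
    - [0,0,0,-7.5,0]
    - [0,0,0,-7.5,0]
    - [0,0,0,-7.5,0]
    - [0,0,0,-7.5,0]
    - [0,0,0,0,0]

```text
time: 16.1
eef_pos: [0.5024, -0.1724, -0.0058]
tcp_rot: [0.606, 0.365, -0.605, 0.365]
contact_force: [0.0, -0.4, 0.6]
opening: 0.002
```

```bash
python3 -c "
from plan import *
need(-.0515,-.1510,-.031); c=mark()"
```

```text
t 16.1 tcp corner mm [ -74.6 -153.9  -30.8] open 0.002
F corner [-0.09 -0.42  0.56]
tool z yaw in corner deg -135.08 toolx [ 1.9e-03 -2.0e-04 -1.0e+00] q [-0.52  0.24  2.05  0.    0.85 -0.04]
shift cm tool [ 0.02  1.43 -1.84]
mark [340.9 183.1] 63 [ -31.4 -122.8   18. ]
mark [376.6 185.1] 72 [ -22.9 -132.1   18. ]
```

```bash
python3 -c "
from plan import *
c=disc(); cv2.imwrite('pics/w10.png',c['frame'][:,:,::-1]); g=cv2.cvtColor(c['frame'],cv2.COLOR_RGB2GRAY)
d=readout; 
import itertools
print(g[120:220:6,300:400:6])"
```

```text
circle 355.80002 156.6 61.28 corner@18 [ -21.2 -119.9   18. ]
[[ 61  95 250 250 250 249 248 249 241 235 233 237 248 246 246 244 245]
 [ 59 248 250 250 251 249 238 235 234 233 232 230 230 231 246 244 245]
 [205 251 250 250 251 237 236 234 234 233 232 230 230 228 228 245 245]
 [248 251 250 250 243 236 236 234 234 233 232 231 230 228 227 231 245]
 [250 251 250 251 236 236 235 234 233 232 231 230 230 227 227 226 246]
 [251 251 250 249 236 236 234 234 233 227 213 230 229 228 226 225 242]
 [251 251 250 247 236 235 234 233 233 130 129 225 228 227 226 224 238]
 [250 250 250 249 235 234 234 233 233 143 128 229 228 226 225 224 240]
 [250 250 249 250 235 234 233 233 231 230 229 228 227 226 225 223 244]
 [248 250 249 250 236 233 232 231 228 230 226 227 226 226 224 223 244]
 [229 250 248 249 249 232 230 149 147 150 145 149 226 151 222 174 241]
 [ 55 175 167 178 172 175 145 145 145 145 144 144 143 142 161 164 166]
 [ 46  88 167 169 172 169 165 151 143 145 142 142 146 162 168 163 167]
 [ 44  47 141 168 171 169 164 174 168 170 166 170 173 162 168 162 165]
 [ 42  44  47 125 171 168 162 173 167 168 166 168 173 160 166 163 103]
 [ 39  41  43  45  60 158 162 171 167 167 166 167 171 159 151  46  42]
 [ 37  41  41  41  42  42  61 109 147 163 161 146 103  52  39  41  41]]
```

Request:
drive_tool:
  steps:
    - [0,1.4,0,0,0]
    - [0,0,-0.9,0,0]
    - [0,0,-0.9,0,0]
    - [0,0,-0.3,0,0]
    - [0,0,-0.3,0,0]
    - [0,0,-0.2,0,0]
    - [0,0,0,0,0]

```text
time: 16.9
eef_pos: [0.5264, -0.1555, -0.006]
tcp_rot: [-0.605, -0.365, 0.605, -0.365]
contact_force: [-0.1, 0.0, 0.2]
opening: 0.002
```

```bash
python3 -c "
from plan import *
st(); disc(); mark()"
```

```text
t 16.9 tcp corner mm [ -46.6 -144.9  -31. ] open 0.002
F corner [-0.14  0.06  0.19]
tool z yaw in corner deg -135.03 toolx [-1.e-04  1.e-04 -1.e+00] q [-0.47  0.27  2.01 -0.    0.86  0.01]
circle 317.40002 228.6 58.64 corner@18 [ -20.5 -119.4   18. ]
mark [315.3 108. ] 44 [  8.7 -89.3  18. ]
mark [416.  212.1] 41 [   8.8 -140.4   18. ]
mark [318.4 231.3] 147 [ -21.1 -120.6   18. ]
```

Request:
drive_tool:
  steps:
    - [0,0,-0.2,0,0]
    - [0,-0.28,-0.28,0,0]
    - [0,-0.28,-0.28,0,0]
    - [0,-0.28,-0.28,0,0]
    - [0,-0.28,-0.28,0,0]
    - [0,-0.28,-0.28,0,0]
    - [0,-0.28,-0.28,0,0]
    - [0,0,0,0,0]

```text
time: 17.8
eef_pos: [0.5202, -0.1306, -0.0061]
tcp_rot: [0.606, 0.366, -0.605, 0.365]
contact_force: [-1.0, 0.3, 0.2]
opening: 0.002
```

```bash
python3 -c "
from plan import *
st(); mark()"
```

```text
t 17.8 tcp corner mm [ -45.2 -119.3  -31.1] open 0.002
F corner [-0.87  0.55  0.18]
tool z yaw in corner deg -135.03 toolx [-0.e+00  7.e-04 -1.e+00] q [-0.44  0.25  2.04  0.    0.85  0.05]
mark [363.2 162.2] 68 [  8.7 -88.3  18. ]
mark [317.  236.1] 142 [-21.1 -95.7  18. ]
```

It's sliding along the rail (mark at x = −21.1, the rail-contact reading). Continuing.

Request:
drive_tool:
  steps:
    - [0,-0.28,-0.3,0,0]
    - [0,-0.28,-0.3,0,0]
    - [0,-0.28,-0.28,0,0]
    - [0,-0.28,-0.28,0,0]
    - [0,-0.28,-0.28,0,0]
    - [0,-0.28,-0.28,0,0]
    - [0,-0.28,-0.28,0,0]
    - [0,-0.28,-0.28,0,0]
    - [0,-0.28,-0.28,0,0]
    - [0,0,0,0,0]

```text
time: 18.85
eef_pos: [0.5099, -0.0962, -0.0061]
tcp_rot: [0.606, 0.365, -0.605, 0.365]
contact_force: [1.0, 0.3, -0.1]
opening: 0.0
```

```bash
python3 -c "
from plan import *
st(); mark()"
```

```text
t 18.85 tcp corner mm [-44.8 -83.4 -31.1] open 0.0
F corner [ 1.05 -0.06 -0.09]
tool z yaw in corner deg -135.04 toolx [ 1.e-04  7.e-04 -1.e+00] q [-0.38  0.22  2.08  0.    0.84  0.1 ]
mark [329.  128.8] 41 [  8.8 -36.   18. ]
mark [317.  192.5] 32 [ -9.7 -48.8  18. ]
mark [426.6 231.6] 50 [  8.8 -87.   18. ]
mark [315.6 236.2] 143 [-21.2 -59.5  18. ]
```

Request:
drive_tool:
  steps:
    - [0,-0.28,-0.29,0,0]
    - [0,-0.28,-0.29,0,0]
    - [0,-0.28,-0.29,0,0]
    - [0,-0.28,-0.28,0,0]
    - [0,-0.28,-0.28,0,0]
    - [0,-0.28,-0.28,0,0]
    - [0,-0.28,-0.28,0,0]
    - [0,-0.14,-0.14,0,0]
    - [0,0,0,0,0]

```text
time: 19.8
eef_pos: [0.5014, -0.0679, -0.006]
tcp_rot: [0.606, 0.365, -0.605, 0.365]
contact_force: [0.8, 0.2, -0.5]
opening: -0.0
```

```bash
python3 -c "
from plan import *
st(); mark()"
```

```text
t 19.8 tcp corner mm [-44.6 -53.8 -31. ] open -0.0
F corner [ 0.8  -0.03 -0.51]
tool z yaw in corner deg -135.04 toolx [ 3.e-04  4.e-04 -1.e+00] q [-0.34  0.19  2.11  0.    0.84  0.15]
mark [287.6 150.5] 71 [-6.2 -1.6 18. ]
mark [306.4 150.7] 32 [-1.7 -6.3 18. ]
mark [234.6 158.8] 50 [-21.1   9.8  18. ]
mark [300.3 170.5] 55 [-8.1 -9.6 18. ]
mark [314.9 236.3] 137 [-21.1 -29.7  18. ]
```

Disc at (−21.1, −29.7), with about 8 mm to go. I'll take it slowly.

Request:
drive_tool:
  steps:
    - [0,-0.14,-0.14,0,0]
    - [0,-0.14,-0.14,0,0]
    - [0,-0.14,-0.15,0,0]
    - [0,0,0,0,0]

```text
time: 20.25
eef_pos: [0.4993, -0.0626, -0.006]
tcp_rot: [-0.605, -0.365, 0.606, -0.365]
contact_force: [-1.4, -2.3, 1.1]
opening: 0.002
```

Request:
drive_tool:
  steps:
    - [0,-0.07,-0.08,0,0]
    - [0,-0.07,-0.08,0,0]
    - [0,0,0,0,0]

```text
time: 20.55
eef_pos: [0.4988, -0.0606, -0.006]
tcp_rot: [-0.605, -0.365, 0.606, -0.365]
contact_force: [-3.3, -3.6, 1.5]
opening: 0.0
```

```bash
python3 -c "
from plan import *
st(); mark()"
```

```text
t 20.55 tcp corner mm [-44.8 -46.  -31. ] open 0.0
F corner [-4.25 -2.46  1.52]
tool z yaw in corner deg -135.03 toolx [-8.e-04 -1.e-04 -1.e+00] q [-0.32  0.18  2.12 -0.    0.84  0.16]
mark [249.8 172.6] 51 [-21.1  10.3  18. ]
mark [204.8 226. ] 146 [-46.9   9.2  18. ]
mark [316.2 236.9] 140 [-21.2 -22.5  18. ]
```

Request:
drive_tool:
  steps:
    - [0,-0.07,-0.07,0,0]
    - [0,0,0,0,0]

```text
time: 20.8
eef_pos: [0.4987, -0.0597, -0.006]
tcp_rot: [-0.605, -0.365, 0.606, -0.365]
contact_force: [-3.1, -3.5, 1.8]
opening: 0.0
```

Request:
drive_tool:
  steps:
    - [0,-0.07,-0.07,0,0]
    - [0,0,0,0,0]

```text
time: 21.0
eef_pos: [0.4986, -0.0597, -0.006]
tcp_rot: [-0.605, -0.365, 0.606, -0.366]
contact_force: [-3.0, -7.3, 0.0]
opening: 0.0
```

```bash
python3 -c "
from plan import *
st(); mark()"
```

```text
t 21.0 tcp corner mm [-44.8 -45.1 -31. ] open 0.0
F corner [-5.02 -6.06  0.04]
tool z yaw in corner deg -134.99 toolx [ 1.0e-04 -2.2e-03 -1.0e+00] q [-0.32  0.18  2.12 -0.    0.84  0.17]
mark [252.  174.9] 49 [-21.2  10.2  18. ]
mark [316.4 237.1] 139 [-21.1 -21.5  18. ]
```

The y motion has stopped against the stop, and both force components are 5–6 N. I'll press slightly more along the bisector, settle, and do a last look.

Request:
drive_tool:
  steps:
    - [0,0,-0.1,0,0]
    - [0,0,0,0,0]
    - [0,0,0,0,0]
    - [0,0,0,0,0]
    - [0,0,0,0,0]

```text
time: 21.55
eef_pos: [0.4986, -0.0596, -0.006]
tcp_rot: [-0.604, -0.365, 0.606, -0.367]
contact_force: [-4.6, -10.1, 0.8]
opening: 0.0
```

```bash
python3 -c "
from plan import *
for i in range(3): st()[0]; c=mark()
cv2.imwrite('pics/w11.png',cv2.resize(c['frame'][80:400,60:487],(800,600))[:,:,::-1])
t=snap('top','t11')
import m
for k in m.blobs(t,[(268,242),(408,202),(434,291),(294,331)]): print(np.round(cv2.minAreaRect(k)[0],1),cv2.contourArea(k))"
```

```text
t 21.55 tcp corner mm [-44.8 -45.1 -31. ] open 0.0
F corner [-7.34 -8.27  0.84]
tool z yaw in corner deg -134.95 toolx [-0.0012 -0.0035 -1.    ] q [-0.32  0.18  2.12 -0.01  0.84  0.17]
mark [252.2 175.1] 50 [-21.1  10.2  18. ]
mark [401.9 205.3] 27 [  8.8 -34.6  18. ]
mark [316.4 237.3] 142 [-21.1 -21.4  18. ]
t 21.6 tcp corner mm [-44.8 -45.1 -31. ] open 0.001
F corner [-7.84 -7.86  1.74]
tool z yaw in corner deg -134.95 toolx [-0.0012 -0.0035 -1.    ] q [-0.32  0.18  2.12 -0.    0.84  0.17]
mark [252.1 175. ] 54 [-21.1  10.2  18. ]
mark [402.  205.5] 26 [  8.7 -34.7  18. ]
mark [316.4 237.3] 142 [-21.1 -21.4  18. ]
t 21.65 tcp corner mm [-44.8 -45.1 -31. ] open -0.002
F corner [-7.07 -7.28  1.54]
tool z yaw in corner deg -134.96 toolx [-0.0012 -0.0035 -1.    ] q [-0.32  0.18  2.12 -0.    0.84  0.17]
mark [252.2 175.1] 50 [-21.1  10.2  18. ]
mark [316.4 237.3] 142 [-21.1 -21.4  18. ]
[295.6 317. ] 37.0
[282.6 249.7] 488.5
[374.4 244.2] 548.0
```

View pics/w11.png

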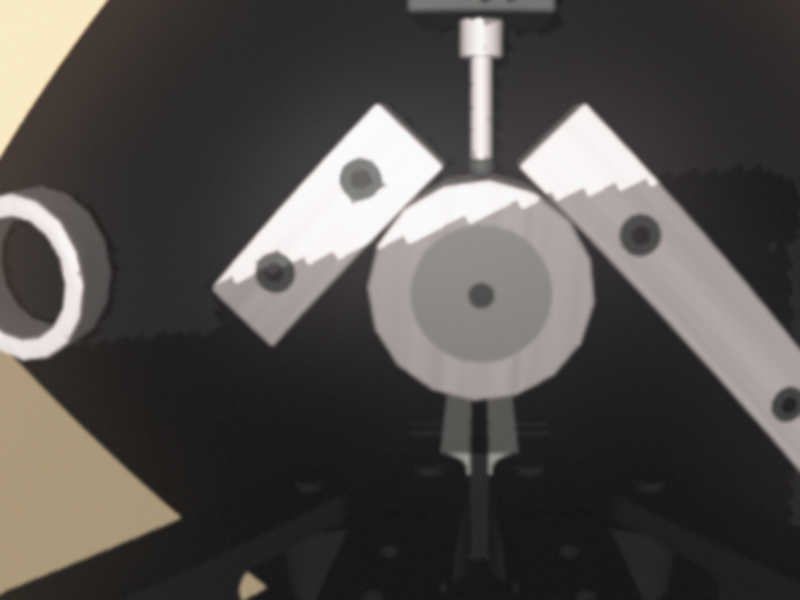

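The disc touches both bars, with the stylus against it on the bisector and the fingertip pressing from behind. Position and force were steady over three readings, so I'm handing in.

```bash
python3 -c "
from plan import *
print(sign_off())"
```

```text
the job is handed in; nothing more can be done
None
```

The spacer went straight across to the rail at y ≈ −120 mm. It then slid along the rail into the corner, where the shut fingertip was pressing it along the bisector when I handed the job in. `sign_off()` reports no verdict, so I don't know the judged result.

**Last checks:**
- **Seating:** the spacer's centre mark read (−21.1, −21.4) mm over three camera readings and did not move. That is about 0.9 mm and 0.6 mm past the nominal −22 mm. The same x offset showed when it was first pressed against the rail, so I put it down to calibration.
- **Pressing force:** about 7–8 N towards both the rail and the stop.
- **Last wrist picture:** the spacer touches both bars and the stylus tip rests on it. I did not measure the stylus travel directly.
- **Time:** about 21.7 s of the 40 s.

**What failed or disagreed:**
- **Tip height:** the shut fingertips sit about 39 mm above the reported TCP. My first three pushes passed over the spacer without moving it. I found the offset by feeling downward and from rays in two views, then worked with it.
- **Bystanders:** I did not fully check them at the end. The arm hid the roller in the last top view, and the race was only partly visible there. No unexpected contact force showed, and the fingers' planned path cleared the roller by more than 20 mm.

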